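# Take the vial carousel off its bayonet drive and hold it up level

## Robot

A 7-joint arm with a two-finger parallel gripper is mounted at the origin on a cart in front of the work surface, level with it; the furniture and walls round the work are solid. World frame = base frame: x ahead of the robot, y to its left, z up, the work surface at z = 0. Lengths are in mm, angles in rad, forces in N, time in s.
With the tool pointing down it reaches from about 400 to 750 mm from the base axis. Payload 19.5 kg.
Tool frame: the origin (TCP) lies midway between the tips of the shut fingers; the grasp point (between the pads) lies 19 mm behind it; z points along the fingers, y is the line along which they close (so a half turn about z gives the same grasp; the last joint's range is limited). The gripper opens to 85 mm and grips with 20 to 120 N. Pads are 22 mm wide; open, the fingers measure 114 mm over their backs; the gripper's body (76 mm by 85 mm) begins 54 mm behind the grasp point. The pads swing forward as they close: fully open they stand 13 mm farther back than shut.
Start: joints at [1.274, 0.707, -0.028, 1.485, 0.022, 0.951, -0.075], TCP at [144.924, -556.41, 231.268] pointing down, gripper open.
Joint ranges: [-2.71, 2.71], [-0.32, 2.16], [-1.57, 1.52], [0, 2.45], [-1.46, 4.6], [0, 2.02], [-2.83, 2.83]. Speed limits (rad/s): [1.89, 1.89, 2.57, 2.57, 3.01, 3.01, 3.01].

## Interface

Orientations are given as a unit quaternion [x, y, z, w].
In Python, from rig import r gives the robot as it stands.
- The arm moves only by the tool servo_tool, never from a script. Its argument "rows" is a list of rows, each an object of numbers: "dx", "dy", "dz": the shift along the tool's x, y, z in cm; "yaw": the turn about the tool's z in degrees; "claw": the finger opening in cm, from 0 to 8.54. In form: [{"dx": .., "dy": .., "dz": .., "yaw": .., "claw": ..}, ...]. A call has 1 to 20 rows; each row shifts and turns the commanded pose from where the row before left it, along the tool's axes as they then stand; what a row does not reach is not made up. A row lasts 1/8 s, in which the tool goes at most 62.5 mm and 10.7 degrees, less where a joint would pass 70% of its speed; a pose out of reach is approached as far as the arm can. A call with a gripper value outside its range is refused whole. The fingers move at their own pace and stop on an object; "grip_force" is the grip in N (left out, the last holds). Time passes only in rows, so rows that do not move let the fingers close. It gives the time, the measured TCP pose, the force, the opening and the grip force at its end, in the units of the state.
- r.get_state(): the state, without advancing time (a new reading comes with each control period).
- r.grab_frame(name): name is "side" or "top" or "wrist"; returns a dict with "pixels" (420x560x3 uint8, red, green, blue), "z_map" (420x560 float32, mm along the optical axis (not along the pixel's ray), 0 where there is no reading), "vfov" (degrees; the focal length in pixels is half the picture's height over the tangent of half this angle, whatever the lens; pixels are square), "cx", "cy" (the principal point, pixels), "extrinsics" (4x4, takes a point from world to camera coordinates). Camera axes: x right, y down, z forward; pixel columns grow to the right and rows downward; lengths in mm; the calibration is good to about 2 mm. A picture is of the moment at which its call begins.
- r.hand_in(): hands the job in; it is judged then, once.
Trained networks look in the newest picture that a camera, given by its name, has taken for a name from the list of things; names that differ only in an ending like _2 or _b are one class to them, and where a whole thing is asked for, a point or a joint stands for the part that bears it (a point fixed in the world has none). Each returns a list of dicts, best first, with "score" (0 to 1); they miss things now and then, are a little off and sometimes report something else, mostly with a low value. They report only what shows in the picture. A call takes as long as a camera call.
- r.spot_in(camera, query): "rect" ([left, top, right, bottom] in pixels, round what is visible of it).
- r.pinpoint(camera, query): "point" ([row, column] in pixels: a listed point, or the origin of a listed thing).
The state is a dict: "time": time; "joints": joint angles; "qvel": joint speeds; "tau": joint torques, N m; "tcp_pos": TCP position; "orientation": TCP orientation; "ft_force": force on the tool from outside, world axes, zero at the start; "moment": the same for the moment, N m; "finger_gap": finger opening in mm; "finger_force": force on a finger pad.
Only numpy, scipy, OpenCV 4.12 (cv2) and the standard library are available. Lean on these libraries where they do the work, as an engineer would, in place of code of your own. Each camera call takes 0.05 s, during which the arm holds its last target. There are 200 camera calls.

## Task

The vial carousel is locked on its low drive unit by a bayonet: turn it counter-clockwise (seen from above) by its handle until it comes against the stop, where the handle bar lies in line with the drive unit's long side, and lift it straight out. Raise it at least 10 cm above the unit with all five vials still standing in their cups, keep it level all the way, and finish holding it there in the gripper, still and level, so that the socket below can be inspected. Leave the other things on the desk where they are.

Things in the scene. Friction and masses are not known exactly. Their poses are not given: they have to be found in the camera images.
- drive_unit: fixed white box housing, 110 (x) x 160 (y, its long side) x 34 mm high; origin at the centre of its underside, z up. In its top, at the centre, is the bayonet socket: a slot 16 mm wide along the unit's y axis; away from the slot a lip catches the carousel's lugs. Two short black ridges near the ends of its top mark the slot's line.
- socket (a point): centre of the drive unit's top face, 34 mm above the desk, on the carousel's turning axis; axes as the drive unit's. The carousel starts locked, at a yaw of -1.1 to -0.75 rad to these axes. It turns easily counter-clockwise (positive yaw), can be lifted out when its y axis lies along the unit's y within 0.15 rad, and stops about 0.04 rad beyond. Lateral play 2 mm.
- carousel: loose grey round vial carousel, 0.2 to 0.4 kg: disc of 104 mm diameter, 6 mm thick, lying on the drive unit's top, with six cups (19 mm outside, 16 mm high, 36 mm from the axis), a post with a handle bar above, and below a spindle (20 mm diameter, 16 mm deep) with two lugs parallel to the handle bar. Origin on the axis at the disc's underside, z up. Locked, it rises less than 3 mm.
- handle (a point): grip point of the black upright handle bar, on the carousel's axis, 76 mm above the disc's underside; axes as the carousel's. The bar is 16 mm thick along x (pinch these two flat faces), 42 mm long along y, and reaches from 52 to 92 mm above the disc's underside; the vial tops stand 38 mm above that underside.
- disc_top (a point): centre of the disc's top face, 6 mm above its underside, on which the vials stand; axes as the carousel's
- vial_0: capped glass vial, 11 mm diameter, 32 mm high, about 10 g, loose, standing in one of the carousel's cups (14.6 mm bore); origin at the centre of its underside. To stay in its cup.
- vial_1: capped glass vial, 11 mm diameter, 32 mm high, about 10 g, loose, standing in one of the carousel's cups (14.6 mm bore); origin at the centre of its underside. To stay in its cup.
- vial_2: capped glass vial, 11 mm diameter, 32 mm high, about 10 g, loose, standing in one of the carousel's cups (14.6 mm bore); origin at the centre of its underside. To stay in its cup.
- vial_3: capped glass vial, 11 mm diameter, 32 mm high, about 10 g, loose, standing in one of the carousel's cups (14.6 mm bore); origin at the centre of its underside. To stay in its cup.
- vial_4: capped glass vial, 11 mm diameter, 32 mm high, about 10 g, loose, standing in one of the carousel's cups (14.6 mm bore); origin at the centre of its underside. To stay in its cup.
- mouse: black computer mouse, 108 x 59 x 38 mm; bystander on the desk, origin at the centre of its underside. Leave alone.
- flask_100: glass volumetric flask with a long neck, 61 mm diameter, 205 mm high; bystander on the desk, origin at the centre of its underside. Leave alone.
- beaker_s: small clear beaker, 40 mm diameter, 45 mm high; bystander on the desk, origin at the centre of its underside. Leave alone.
- beaker_w: smaller clear beaker, 37 mm diameter, 36 mm high; bystander on the desk, origin at the centre of its underside. Leave alone.
- septa_box: small square box, 55 x 55 x 24 mm; bystander on the desk, origin at the centre of its underside. Leave alone.
- marker: black marker pen, 135 x 19 x 19 mm; bystander on the desk, origin at the centre of its underside. Leave alone.

How it is judged (in metres and radians):
On the way, in this order (a step that is already met when the one before it is completed fails the run):
1. the carousel is turned to its release position while still seated in the drive unit (angle between the y axis of carousel and the y axis of drive_unit, either way round below 0.17 rad and z of carousel in the frame of socket below 0.006 m and horizontal distance between carousel and socket below 0.006 m), for 0.05 s.
2. the carousel is raised at least 9 cm above the drive unit in the gripper (z of carousel in the frame of socket above 0.09 m and contact force between carousel and the fingers above 1 N), for 0.2 s.
At the end, for the whole second after the job is handed in: The gripper still holds the carousel, its underside at least 9 cm above the drive unit's top, touching the unit nowhere, level within 8 degrees, still (under 2 cm/s and 0.15 rad/s), all five vials standing in its cups, and the bystanders within 3 cm of where they stood (all of step 2 and angle between carousel's own z axis and vertical below 0.14 rad and linear speed of carousel below 0.02 m/s and angular speed of carousel below 0.15 rad/s and contact force between carousel and drive_unit below 0.05 N and distance between each of vial_0, vial_1, vial_2, vial_3, vial_4 and disc_top below 0.042 m and z of each of vial_0, vial_1, vial_2, vial_3, vial_4 in the frame of disc_top below 0.012 m and angle between each of vial_0, vial_1, vial_2, vial_3, vial_4's own z axis and vertical below 0.5 rad and distance of each of mouse, flask_100, beaker_s, beaker_w, septa_box, marker from where it was at the start of the episode below 0.03 m); the arm keeps its last pose, push and grip.
It fails at once if the carousel is tipped more than 20 degrees (angle between carousel's own z axis and vertical above 0.35 rad).
It fails at once if a vial falls out of the carousel (distance between any of vial_0, vial_1, vial_2, vial_3, vial_4 and disc_top above 0.06 m).
It also fails if it takes over 38 s, if anything falls off the work surface, if the arm or the gripper's body presses on something with over 40 N, if the wrist force passes 120 N, or if a joint passes its speed limit or range.

## Working session

There is one attempt and no reset: what is moved stays moved. The work goes in short steps, Python scripts to look and compute and a tool call to move; the robot and the scene stay as the last step left them, time stands still between calls to the robot, and variables do not carry over. Pictures are saved under pics/ and viewed, at most 10 in all, crops included, and the job is handed in when it is done.

Besides the shell and the picture viewer there is one more tool, called as name(argument=value, ...) on one line, values as JSON. servo_tool: Moves the arm, as the interface text tells. Its arguments: {"type":"object","properties":{"rows":{"type":"array","items":{"type":"object","properties":{"dx":{"type":"number"},"dy":{"type":"number"},"dz":{"type":"number"},"yaw":{"type":"number"},"claw":{"type":"number"}}}},"grip_force":{"type":"number"}},"required":["rows"]}

```bash
mkdir -p pics && cat > h.py <<'E'
import numpy as np, cv2
from rig import r
def cam(n):
    f=r.grab_frame(n); f['f']=f['pixels'].shape[0]/2/np.tan(np.radians(f['vfov'])/2); return f
def world(f,row,col,z=None):
    E=np.array(f['extrinsics']); R,t=E[:3,:3],E[:3,3]
    ray=np.array([(col-f['cx'])/f['f'],(row-f['cy'])/f['f'],1.])
    if z is None: return R.T@(ray*f['z_map'][int(row),int(col)]-t)
    o=-R.T@t; d=R.T@ray; return o+d*(z-o[2])/d[2]
def save(f,n): cv2.imwrite('pics/'+n,cv2.cvtColor(f['pixels'],cv2.COLOR_RGB2BGR))
def cloud(f):
    E=np.array(f['extrinsics']); v,u=np.indices(f['z_map'].shape); z=f['z_map']
    P=np.stack([(u-f['cx'])/f['f']*z,(v-f['cy'])/f['f']*z,z],-1)
    return (P-E[:3,3])@E[:3,:3]
E
python3 - <<'E'
from h import *
np.set_printoptions(precision=1,suppress=True)
s=r.get_state(); print(s['time'],s['tcp_pos'],s['orientation'],s['finger_gap'])
fs={}
for n in ['top','side']:
    f=cam(n); fs[n]=f; save(f,n+'0.png')
    for q,z in [('handle',110),('socket',34),('carousel',34),('drive_unit',0)]:
        for d in r.pinpoint(n,q)[:2]: print(n,q,d['score'],d['point'],world(f,*d['point'],z),world(f,*d['point']))
cv2.imwrite('pics/both.png',np.hstack([cv2.resize(cv2.imread(f'pics/{n}0.png'),(400,300)) for n in fs]))
E
```

```text
0.0 [ 144.9 -556.2  230.8] [ 1.   0.1 -0.  -0. ] 85.48764090974964
top handle 0.82 [217.1, 297.8] [556.   37.9 110. ] [552.2  38.4 129.8]
top socket 0.73 [220.5, 298.2] [560.7  34.4  34. ] [544.6  36.9 121.2]
top carousel 0.79 [221.6, 297.7] [557.5  35.8  34. ] [540.3  38.3 128.5]
top drive_unit 0.75 [223.6, 295.9] [557.6  39.9   0. ] [549.5  41.   45.4]
top drive_unit 0.7 [223.9, 281.7] [555.3  81.3   0. ] [545.5  81.   55.7]
side handle 0.79 [198.1, 286.7] [557.5  45.4 110. ] [557.2  44.3 109. ]
side handle 0.65 [164.2, 300.8] [483.3 -79.2 110. ] [ 452.3 -179.7   28.8]
side socket 0.73 [217.2, 286.5] [555.8  35.7  34. ] [560.   51.4  49.4]
side socket 0.51 [220.6, 285.6] [561.5  47.6  34. ] [563.9  56.7  43. ]
side carousel 0.88 [220.4, 287.4] [556.7  48.2  34. ] [559.   56.4  42.2]
side drive_unit 0.86 [227.8, 286.1] [558.4  40.6   0. ] [569.8  83.   43.2]
```

View pics/top0.png

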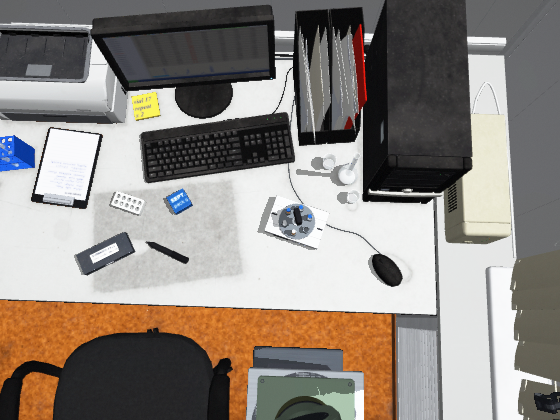

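View pics/side0.png

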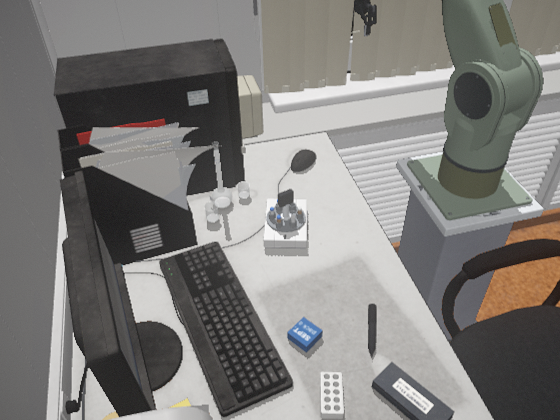

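```bash
python3 - <<'E'
from h import *
np.set_printoptions(precision=1,suppress=True)
f=cam('top'); P=cloud(f)
def near(z0,z1,rad): return (P[...,2]>z0)&(P[...,2]<z1)&(np.hypot(P[...,0]-556,P[...,1]-38)<rad)
m=near(118,136,40); q=P[m][:,:2].astype(np.float32); print(len(q),cv2.minAreaRect(q),P[m][:,2].mean())
m=near(28,42,110); q=P[m][:,:2].astype(np.float32); print(len(q),cv2.minAreaRect(q))
for q in ['mouse','flask_100','beaker_s','beaker_w','septa_box','marker']:
    for d in r.pinpoint('top',q)[:1]: print(q,d['score'],d['point'],world(f,*d['point'],0))
E
```

```text
91 ((559.1806640625, 39.39630126953125), (41.761898040771484, 15.904682159423828), 15.819549560546875) 124.6281865776821
1624 ((558.4923706054688, 39.61766815185547), (159.9522705078125, 111.9043197631836), 73.22208404541016)
mouse 0.95 [270.4, 383.1] [ 430.3 -213.     0. ]
flask_100 0.94 [175.2, 346.3] [ 708.7 -105.8    0. ]
beaker_s 0.44 [163.4, 326.0] [743.2 -44.9   0. ]
beaker_w 0.44 [163.4, 326.0] [743.2 -44.9   0. ]
septa_box 0.68 [203.6, 181.2] [605.8 378.7   0. ]
marker 0.5 [252.8, 170.1] [459.8 399.9   0. ]
```

The top view shows the unit centred near (221,293), with the handle bar across it. The flask and beakers are behind it near (170,345), the mouse is at (268,387), and the PC tower is further right. The depth fit puts the unit's long axis at 73.2° and the bar at 15.8°, a difference of -57.4° (-1.0 rad), which is within the stated range. The sizes match too (160x112 and 42x16).

```bash
cat >> h.py <<'E'
from scipy.spatial.transform import Rotation as Ro
def tool(target=None):
    s=r.get_state(); R=Ro.from_quat(s['orientation']).as_matrix(); p=np.array(s['tcp_pos'])
    ang=np.degrees(np.arctan2(R[1,1],R[0,1]))
    print('t',s['time'],'p',p,'yang',ang,'zdir',R[:,2],'gap',s['finger_gap'],'ff',s['finger_force'],'ft',s['ft_force'],'q',np.array(s['joints']))
    if target is not None: print('tool shift cm',R.T@(np.array(target)-p)/10)
    return R,p
E
python3 - <<'E'
from h import *
np.set_printoptions(precision=3,suppress=True)
tool([559,39.5,231])
E
```

```text
t 0.85 p [ 144.911 -556.431  231.284] yang -75.40615532418823 zdir [-0.  0. -1.] gap 85.55644437896802 ff 0.0 ft [ 0.268 -0.326  1.771] q [ 1.274  0.706 -0.028  1.485  0.022  0.951 -0.076]
tool shift cm [ 55.088 -47.237   0.031]
```

servo_tool(rows=[{"dx":2.5,"dy":-2.2,"claw":8.5},{"dx":3.5,"dy":-3.0},{"dx":3.5,"dy":-3.0},{"dx":3.5,"dy":-3.0},{"dx":3.5,"dy":-3.0},{"dx":3.5,"dy":-3.0},{"dx":3.5,"dy":-3.0},{"dx":3.5,"dy":-3.0},{"dx":3.5,"dy":-3.0},{"dx":3.5,"dy":-3.0},{"dx":3.5,"dy":-3.0},{"dx":3.5,"dy":-3.0},{"dx":3.5,"dy":-3.0},{"dx":3.5,"dy":-3.0},{"dx":3.5,"dy":-3.0},{"dx":2.5,"dy":-2.0},{"dx":1.1,"dy":-1.0},{}])

```text
schema error: expected keys dx, dy, dz, yaw, claw
```

```bash
python3 - <<'E'
from h import *
np.set_printoptions(precision=3,suppress=True)
tool([559,39.5,91])
f=cam('wrist'); save(f,'w1.png'); P=cloud(f)
for q,z in [('handle',110),('socket',34)]:
    for d in r.pinpoint('wrist',q)[:1]: print(q,d['score'],d['point'],world(f,*d['point'],z),world(f,*d['point']))
D=np.hypot(P[...,0]-559,P[...,1]-39.5)
for a,b,rad in [(121,131,35),(30,38,110)]:
    m=(P[...,2]>a)&(P[...,2]<b)&(D<rad)&(f['z_map']>0)
    q=P[m][:,:2].astype(np.float32); print(len(q),cv2.minAreaRect(q) if len(q)>5 else '',P[m][:,2].mean())
E
```

```text
t 0.85 p [ 144.911 -556.431  231.284] yang -75.40615532418823 zdir [-0.  0. -1.] gap 85.55644437896802 ff 0.0 ft [ 0.268 -0.326  1.771] q [ 1.274  0.706 -0.028  1.485  0.022  0.951 -0.076]
tool shift cm [ 55.088 -47.236  14.031]
0  nan
0  nan<stdin>:10: RuntimeWarning: Mean of empty slice.
  ret = ret.dtype.type(ret / rcount)
```

View pics/w1.png

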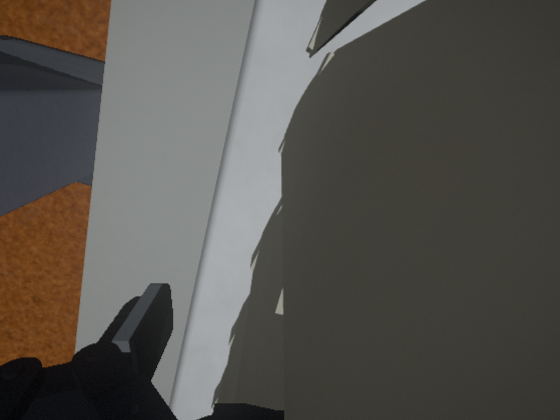

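The move was refused because each row needs all five keys. This wrist picture is still from the start pose: desk edge on the left, dark surface on the right, no carousel. I'll resend it with full rows.

servo_tool(rows=[{"dx":2.5,"dy":-2.2,"dz":0,"yaw":0,"claw":8.5},{"dx":3.5,"dy":-3.0,"dz":0,"yaw":0,"claw":8.5},{"dx":3.5,"dy":-3.0,"dz":0,"yaw":0,"claw":8.5},{"dx":3.5,"dy":-3.0,"dz":0,"yaw":0,"claw":8.5},{"dx":3.5,"dy":-3.0,"dz":0,"yaw":0,"claw":8.5},{"dx":3.5,"dy":-3.0,"dz":0,"yaw":0,"claw":8.5},{"dx":3.5,"dy":-3.0,"dz":0,"yaw":0,"claw":8.5},{"dx":3.5,"dy":-3.0,"dz":0,"yaw":0,"claw":8.5},{"dx":3.5,"dy":-3.0,"dz":0,"yaw":0,"claw":8.5},{"dx":3.5,"dy":-3.0,"dz":0,"yaw":0,"claw":8.5},{"dx":3.5,"dy":-3.0,"dz":0,"yaw":0,"claw":8.5},{"dx":3.5,"dy":-3.0,"dz":0,"yaw":0,"claw":8.5},{"dx":3.5,"dy":-3.0,"dz":0,"yaw":0,"claw":8.5},{"dx":3.5,"dy":-3.0,"dz":0,"yaw":0,"claw":8.5},{"dx":3.5,"dy":-3.0,"dz":0,"yaw":0,"claw":8.5},{"dx":2.5,"dy":-2.0,"dz":0,"yaw":0,"claw":8.5},{"dx":1.1,"dy":-1.0,"dz":0,"yaw":0,"claw":8.5},{"dx":0,"dy":0,"dz":0,"yaw":0,"claw":8.5}])

```text
time: 3.25
tcp_pos: [559.0, 39.2, 231.1]
orientation: [0.992, 0.127, -0.0, 0.0]
ft_force: [-0.4, 0.0, -0.4]
finger_gap: 85.1
finger_force: 0.0
```

```bash
python3 - <<'E'
from h import *
np.set_printoptions(precision=3,suppress=True)
tool([559,39.5,91])
f=cam('wrist'); save(f,'w2.png'); P=cloud(f)
for q,z in [('handle',110),('socket',34)]:
    for d in r.pinpoint('wrist',q)[:1]: print(q,d['score'],d['point'],world(f,*d['point'],z),world(f,*d['point']))
D=np.hypot(P[...,0]-559,P[...,1]-39.5)
for a,b,rad in [(121,131,35),(30,38,110)]:
    m=(P[...,2]>a)&(P[...,2]<b)&(D<rad)&(f['z_map']>0)
    q=P[m][:,:2].astype(np.float32); print(len(q),cv2.minAreaRect(q) if len(q)>5 else '',P[m][:,2].mean())
E
```

```text
t 3.25 p [559.048  39.192 231.128] yang -75.37388334156567 zdir [-0. -0. -1.] gap 85.0743405608925 ff 0.0 ft [-0.435  0.01  -0.354] q [-0.179  0.688  0.1    1.542 -0.08   0.916 -1.368]
tool shift cm [ 0.008 -0.032 14.013]
handle 0.77 [203.3, 278.0] [558.49  41.57 110.  ] [563.426  42.794 126.389]
1241 ((558.98388671875, 40.28357696533203), (41.57358932495117, 15.874259948730469), 15.100796699523926) 124.93843762974296
9807 ((558.5240478515625, 40.256011962890625), (159.93704223632812, 109.7637939453125), 72.9346694946289) 33.59781937414055
```

View pics/w2.png

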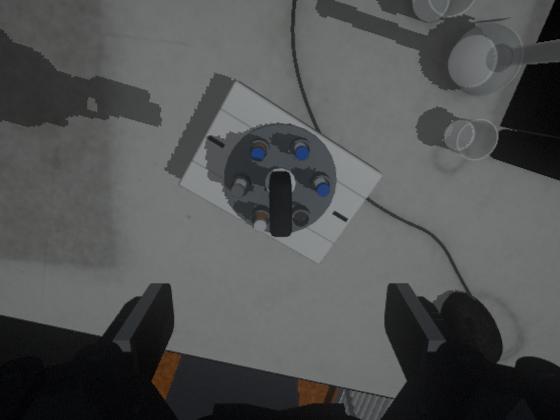

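The wrist view shows the carousel centred at about (202,280), with the bar running vertically between the fingers. Five vials are standing, one cup is empty near (300,215), and the black ridges mark the slot line. The fit gives the bar at 15.1° and the unit at 72.9°, so the turn is 57.8°. Next I descend and grip.

servo_tool(grip_force=60, rows=[{"dx":0,"dy":-0.08,"dz":1,"yaw":-0.5,"claw":8.5},{"dx":0,"dy":0,"dz":2.5,"yaw":0,"claw":6},{"dx":0,"dy":0,"dz":2.5,"yaw":0,"claw":5},{"dx":0,"dy":0,"dz":2.5,"yaw":0,"claw":5},{"dx":0,"dy":0,"dz":2.5,"yaw":0,"claw":5},{"dx":0,"dy":0,"dz":2,"yaw":0,"claw":5},{"dx":0,"dy":0,"dz":1,"yaw":0,"claw":5},{"dx":0,"dy":0,"dz":0,"yaw":0,"claw":4},{"dx":0,"dy":0,"dz":0,"yaw":0,"claw":3},{"dx":0,"dy":0,"dz":0,"yaw":0,"claw":2.2},{"dx":0,"dy":0,"dz":0,"yaw":0,"claw":1.8},{"dx":0,"dy":0,"dz":0,"yaw":0,"claw":1},{"dx":0,"dy":0,"dz":0,"yaw":0,"claw":1},{"dx":0,"dy":0,"dz":0,"yaw":0,"claw":1}])

```text
time: 5.15
tcp_pos: [559.3, 39.8, 91.7]
orientation: [0.991, 0.131, 0.0, 0.0]
ft_force: [-0.2, -1.9, 6.2]
finger_gap: 15.5
finger_force: 59.9
```

```bash
python3 - <<'E'
from h import *
np.set_printoptions(precision=3,suppress=True)
tool()
print(r.get_state()['moment'])
E
```

```text
t 5.15 p [559.253  39.76   91.684] yang -74.9181305108862 zdir [ 0.001 -0.    -1.   ] gap 15.498134125130012 ff 59.899882078170776 ft [-0.202 -1.907  6.204] q [-0.162  0.884  0.067  1.687 -0.095  0.573 -1.348]
[-0.389  0.011  0.015]
```

servo_tool(rows=[{"dx":0,"dy":0,"dz":0,"yaw":-1.5,"claw":1},{"dx":0,"dy":0,"dz":0,"yaw":-3,"claw":1},{"dx":0,"dy":0,"dz":0,"yaw":-4,"claw":1},{"dx":0,"dy":0,"dz":0,"yaw":-4,"claw":1},{"dx":0,"dy":0,"dz":0,"yaw":-4,"claw":1},{"dx":0,"dy":0,"dz":0,"yaw":-4,"claw":1},{"dx":0,"dy":0,"dz":0,"yaw":-4,"claw":1},{"dx":0,"dy":0,"dz":0,"yaw":-4,"claw":1},{"dx":0,"dy":0,"dz":0,"yaw":-4,"claw":1},{"dx":0,"dy":0,"dz":0,"yaw":-4,"claw":1},{"dx":0,"dy":0,"dz":0,"yaw":-4,"claw":1},{"dx":0,"dy":0,"dz":0,"yaw":-4,"claw":1},{"dx":0,"dy":0,"dz":0,"yaw":-4,"claw":1},{"dx":0,"dy":0,"dz":0,"yaw":-4,"claw":1},{"dx":0,"dy":0,"dz":0,"yaw":-3,"claw":1},{"dx":0,"dy":0,"dz":0,"yaw":-2,"claw":1},{"dx":0,"dy":0,"dz":0,"yaw":0,"claw":1},{"dx":0,"dy":0,"dz":0,"yaw":0,"claw":1}])

```text
time: 7.4
tcp_pos: [559.1, 40.2, 91.7]
orientation: [0.806, 0.592, 0.0, 0.0]
ft_force: [-0.1, 0.1, 7.1]
finger_gap: 15.6
finger_force: 60.1
```

```bash
python3 - <<'E'
from h import *
np.set_printoptions(precision=3,suppress=True)
tool()
print(r.get_state()['moment'])
f=cam('wrist'); a=f['pixels']; g=cam('side'); b=cv2.resize(g['pixels'][150:270,220:380],None,fx=3.5,fy=3.5,interpolation=cv2.INTER_CUBIC)
p=np.zeros((600,800,3),np.uint8); a=cv2.resize(a,(400,300)); b=cv2.resize(b,(400,300)); p=np.hstack([a,b]); cv2.imwrite('pics/w3.png',p[...,::-1])
E
```

```text
t 7.4 p [559.148  40.207  91.673] yang -17.378329822010873 zdir [ 0.001  0.    -1.   ] gap 15.551573730351597 ff 60.07100701332092 ft [-0.075  0.133  7.132] q [-0.026  0.885 -0.199  1.682  0.273  0.601 -0.683]
[0.114 0.185 0.095]
```

View pics/w3.png

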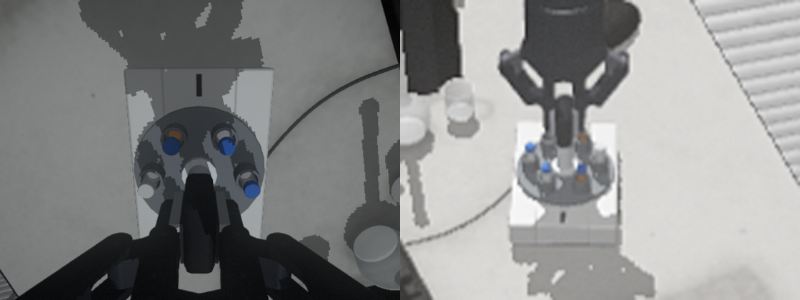

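The bar is in line with the ridge (both at column 199 in the wrist half) and the vials are standing. No stop torque is showing. I'll lift gently first, then check.

servo_tool(rows=[{"dx":0,"dy":0,"dz":-0.1,"yaw":0,"claw":1},{"dx":0,"dy":0,"dz":-0.2,"yaw":0,"claw":1},{"dx":0,"dy":0,"dz":-0.3,"yaw":0,"claw":1},{"dx":0,"dy":0,"dz":-0.3,"yaw":0,"claw":1},{"dx":0,"dy":0,"dz":-0.2,"yaw":0,"claw":1},{"dx":0,"dy":0,"dz":0,"yaw":0,"claw":1}])

```text
time: 8.25
tcp_pos: [559.0, 40.0, 102.5]
orientation: [0.806, 0.592, 0.0, 0.0]
ft_force: [-0.0, 0.6, -2.6]
finger_gap: 15.0
finger_force: 58.6
```

```bash
python3 - <<'E'
from h import *
np.set_printoptions(precision=3,suppress=True)
tool(); print(r.get_state()['moment'])
E
```

```text
t 8.25 p [559.029  40.009 102.475] yang -17.402185496459065 zdir [ 0.  0. -1.] gap 14.990441545842046 ff 58.627434968948364 ft [-0.015  0.551 -2.558] q [-0.023  0.867 -0.205  1.676  0.268  0.626 -0.679]
[-0.013  0.047  0.035]
```

The carousel rose 11 mm with only its own weight showing (-2.6 N), so it is free. I'll raise it the rest of the way.

servo_tool(rows=[{"dx":0,"dy":0,"dz":-0.2,"yaw":0,"claw":1},{"dx":0,"dy":0,"dz":-0.4,"yaw":0,"claw":1},{"dx":0,"dy":0,"dz":-0.7,"yaw":0,"claw":1},{"dx":0,"dy":0,"dz":-0.9,"yaw":0,"claw":1},{"dx":0,"dy":0,"dz":-1,"yaw":0,"claw":1},{"dx":0,"dy":0,"dz":-1,"yaw":0,"claw":1},{"dx":0,"dy":0,"dz":-1,"yaw":0,"claw":1},{"dx":0,"dy":0,"dz":-1,"yaw":0,"claw":1},{"dx":0,"dy":0,"dz":-1,"yaw":0,"claw":1},{"dx":0,"dy":0,"dz":-1,"yaw":0,"claw":1},{"dx":0,"dy":0,"dz":-1,"yaw":0,"claw":1},{"dx":0,"dy":0,"dz":-1,"yaw":0,"claw":1},{"dx":0,"dy":0,"dz":-1,"yaw":0,"claw":1},{"dx":0,"dy":0,"dz":-0.8,"yaw":0,"claw":1},{"dx":0,"dy":0,"dz":-0.6,"yaw":0,"claw":1},{"dx":0,"dy":0,"dz":-0.3,"yaw":0,"claw":1},{"dx":0,"dy":0,"dz":-0.1,"yaw":0,"claw":1},{"dx":0,"dy":0,"dz":0,"yaw":0,"claw":1},{"dx":0,"dy":0,"dz":0,"yaw":0,"claw":1},{"dx":0,"dy":0,"dz":0,"yaw":0,"claw":1}])

```text
time: 10.75
tcp_pos: [558.9, 40.0, 232.2]
orientation: [0.806, 0.592, -0.0, -0.0]
ft_force: [0.6, -0.9, -3.4]
finger_gap: 14.8
finger_force: 58.6
```

```bash
python3 - <<'E'
from h import *
np.set_printoptions(precision=3,suppress=True)
tool()
f=cam('wrist'); g=cam('side'); b=cv2.resize(g['pixels'][120:270,200:400],(400,300),interpolation=cv2.INTER_CUBIC)
cv2.imwrite('pics/w4.png',np.hstack([cv2.resize(f['pixels'],(400,300)),b])[...,::-1])
P=cloud(g); m=(np.hypot(P[...,0]-559,P[...,1]-40)<53)&(P[...,2]>120)&(P[...,2]<190)
print(np.percentile(P[m][:,2],[0,1,5,25,50,75]))
E
```

```text
t 10.75 p [558.947  40.011 232.212] yang -17.399864964115896 zdir [-0.  0. -1.] gap 14.811341318652772 ff 58.640960454940796 ft [ 0.603 -0.945 -3.405] q [ 0.005  0.69  -0.258  1.534  0.202  0.944 -0.619]
[175.291 176.508 178.704 181.151 182.731 184.723]
```

View pics/w4.png

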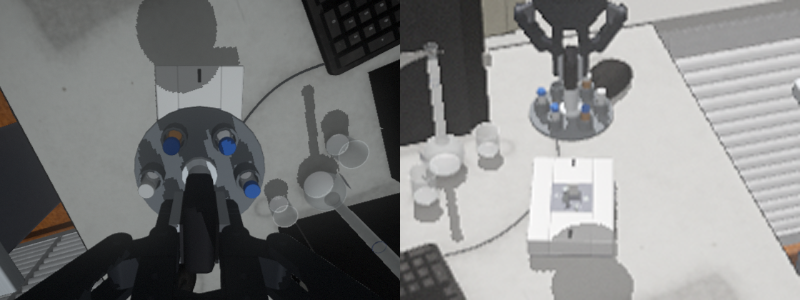

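The carousel hangs level at about (115,570) in the side view, with all five vials in their cups. The socket below is open to view and the bystanders haven't moved. Its disc is at about z = 175–181 mm, roughly 140 mm above the unit's top.

```bash
python3 -c "
from rig import r
print(r.hand_in())"
```

```text
the job is handed in; nothing more can be done
None
```

I turned the carousel to its release position, lifted it straight out and handed the job in at about 11 s; it is held level about 14 cm above the drive unit, all five vials are in their cups, and I saw no bystander disturbed (no verdict came back).

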